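# Snap the closing cover into a junction box with a hand pusher

### The arm

A 6-joint arm with a two-finger parallel gripper is mounted at the origin on the work surface. World frame = base frame: x ahead of the robot, y to its left, z up, the work surface at z = 0. Lengths are in mm, angles in rad, forces in N, time in s.
With the tool pointing down it reaches from about 275 to 750 mm from the base axis. Payload 10.2 kg.
Tool frame: the origin (TCP) lies at the very end of the fingers, on their centre line; the grasp point (between the pads) lies 19 mm behind it; z points along the fingers, y is the line along which they close (so a half turn about z gives the same grasp; the last joint's range is limited). The gripper opens to 85 mm and grips with 20 to 120 N. Pads are 22 mm wide; open, the fingers measure 114 mm over their backs; the gripper's body (76 mm by 85 mm) begins 54 mm behind the grasp point. The pads swing forward as they close: fully open they stand 13 mm farther back than shut.
Start: joints at [0.906, 0.313, 1.498, -0, 1.331, -0.223], TCP at [224.486, 474.592, 231.294] pointing down, gripper open.
Joint ranges: [-2.94, 2.94], [-0.97, 2.17], [0.19, 2.56], [-1.23, 4.37], [0.02, 3.11], [-2.88, 2.88]. Speed limits (rad/s): [2.39, 2.39, 3.01, 3.14, 3.14, 3.14].

### API

Orientations are given as a unit quaternion [w, x, y, z].
In Python, from rig import ctrl gives the robot as it stands.
- The arm moves only by the tool step_arm, never from a script. Its argument "increments" is a list of rows, each a list of 3 entries, a list of its own where there are three numbers: the shift along the tool's x, y, z in cm, then the turn, a rotation vector about the tool's x, y, z in degrees, then the opening in per cent of the stroke, from 0 (shut) to 100 (fully open). A call has 1 to 8 rows; each row is the pose to reach, as a shift and turn from the pose commanded when the call began, along the tool's axes at that moment; what a row does not reach only later rows make up. A row lasts 1/8 s, in which the tool goes at most 62.5 mm and 10.7 degrees, less where a joint would pass 70% of its speed; a pose out of reach is approached as far as the arm can. A call with a gripper value outside its range is refused whole. The fingers move at their own pace and stop on an object; "squeeze" is the grip in N (left out, the last holds). Time passes only in rows, so rows that repeat a pose let the fingers close. It gives the time, the measured TCP pose, the force, the opening and the grip force at its end, in the units of the state.
- ctrl.sense(): the state, without advancing time (a new reading comes with each control period).
- ctrl.capture(name): name is "side" or "top"; returns a dict with "img" (400x640x3 uint8, red, green, blue), "fx", "fy", "cx", "cy" (pixels), "extrinsics" (4x4, takes a point from camera to world coordinates). Camera axes: x right, y down, z forward; pixel columns grow to the right and rows downward; lengths in mm; the calibration is good to about 2 mm. A picture is of the moment at which its call begins. There is no depth.
- ctrl.finish_job(): hands the job in; it is judged then, once.
The state is a dict: "time_s": time; "joints": joint angles; "dq": joint speeds; "tau": joint torques, N m; "eef_pos": TCP position; "ee_rot": TCP orientation; "force": force on the tool from outside, world axes, zero at the start; "wrist_torque": the same for the moment, N m; "grip_width": opening from 0.0 (shut) to 1.0 (fully open); "grip_force": force on a finger pad.
Only numpy, scipy, OpenCV 4.12 (cv2) and the standard library are available. Lean on these libraries where they do the work, as an engineer would, in place of code of your own. Each camera call takes 0.05 s, during which the arm holds its last target. There are 200 camera calls.

### The job

Lay the large white closing cover, knob up, in the round recess of the grey junction box so that it rests on the spring catches, and let go of it. Then take the hand pusher and press straight down on the cover's knob with it, not with the gripper itself, until the cover snaps fully home and sits level. Finally stand the pusher upright on the green mat, clear of the box, and leave everything else where it is.

Things in the scene. Friction and masses are not known exactly. Their poses are not given: they have to be found in the camera images.
- cover: Cover to fit: white plastic disc, 58 mm diameter, 15 mm thick, with a round knob (22 mm diameter, 14 mm high) on its top centre; 29 mm high in all, about 50 g. Its side tapers from 58 mm diameter (12 to 13 mm up) to 48 mm at the underside. Lies knob up on the mat at first. Origin: centre of the underside, z up through the knob. Take it by the knob.
- junction_box: Grey plastic junction box, 110 x 110 x 50 mm, fixed on the mat, two black cable glands on its +x side. Its top has a central round recess, 62 mm diameter, 24.5 mm deep. Origin: centre of the underside, z up. A cover laid on the catches has its underside about 40 mm above the box's underside; snapped home on the recess floor, 25.5 mm, with its knob's top 4.5 mm above the box's top.
- recess_mouth (a point): Centre of the recess's mouth, level with the box's top; axes as the box. Four sprung steel balls (12 mm, centres 6 mm below the top, on the box's diagonals) reach in to 26 mm from the recess axis: the catches. Pushing the cover past them takes about 7 to 12 N; then it snaps down and the balls hold it.
- pusher: Hand pusher, 90 mm tall, about 0.22 kg, upright on the mat at first: foot 36 mm diameter, 14 mm high, with flat rubber sole; steel stem 18 mm diameter; aluminium flange 52 mm diameter, 45 to 51 mm above the sole; above it a black neck to hold, 22 mm diameter, up to 90 mm. Fingertips may bear on the flange when pressing. Origin: centre of the sole, z up along the neck.
- mat: Green ribbed rubber mat fixed on the table, 460 (x) x 860 (y) mm, its top 4 mm above the table. Origin: centre of its underside, at table height. The box, covers and pusher stand on it.
- small_cover: Bystander: a cover of the same form for another box, too small: disc 40 mm diameter, same knob. Origin: centre of the underside. Leave it.
- tape_roll: Bystander: roll of black tape, 64 mm diameter, 40 mm hole, 19 mm high, lying flat. Origin: centre of the underside. Leave it.
- screwdriver: Bystander: screwdriver lying beyond the box. Origin: underside. Leave it.
- multimeter: Bystander: grey multimeter lying face up, 170 x 80 x 42 mm, by the left edge of the mat. Origin: centre of the underside. Leave it.
- spare_terminal: Bystander: white terminal block, 50 x 22 x 28 mm, by the right edge of the mat. Origin: centre of the underside. Leave it.
Mind the look-alikes: they are no part of the job. Of the things like the pusher, leave any that is orange, turquoise or yellow; of the rest the smaller one is meant.

How it is judged (in metres and radians):
On the way, in this order (a step that is already met when the one before it is completed fails the run):
1. the cover rests in the recess's mouth on the catches, let go, not yet pressed home (horizontal distance between cover and recess_mouth below 0.006 m and z of cover in the frame of junction_box between 0.03 and 0.046 m and angle between cover's own z axis and vertical below 0.25 rad and contact force between the fingers and cover below 0.1 N), for 0.2 s.
2. the cover is snapped fully home and level, with the pusher upright on its knob (z of cover in the frame of junction_box below 0.028 m and horizontal distance between cover and recess_mouth below 0.005 m and angle between cover's own z axis and vertical below 0.07 rad and horizontal distance between pusher and cover below 0.025 m and angle between pusher's own z axis and vertical below 0.35 rad and z of pusher in the frame of cover between 0.02 and 0.045 m), for 0.05 s.
At the end, for the whole second after the job is handed in: The cover lies in the recess within 5 mm of its axis and level within 0.07 rad, its underside less than 28 mm above the box's underside; the pusher stands on the green mat (sole within 4 mm of its top), upright within 0.1 rad, not touching the box; both at rest (z of cover in the frame of junction_box below 0.028 m and horizontal distance between cover and recess_mouth below 0.005 m and angle between cover's own z axis and vertical below 0.07 rad and z of pusher in the frame of mat between 0 and 0.008 m and angle between pusher's own z axis and vertical below 0.1 rad and linear speed of each of pusher, cover below 0.02 m/s and x of pusher in the frame of mat between -0.23 and 0.23 m and y of pusher in the frame of mat between -0.43 and 0.43 m and contact force between pusher and junction_box below 0.1 N).
It fails at once if the cover is pushed past the catches, or pressed once home, by the gripper or arm instead of the pusher (more than 1 N on the cover while its underside is less than 30 mm above the box's underside) (z of cover in the frame of junction_box below 0.03 m and horizontal distance between cover and recess_mouth below 0.01 m and contact force between any of the fingers, the arm and cover above 1 N).
It fails at once if a bystander (small cover, tape roll, screwdriver, multimeter, spare terminal) is moved more than 30 mm (distance of any of small_cover, tape_roll, screwdriver, multimeter, spare_terminal from where it was at the start of the episode above 0.03 m).
It also fails if it takes over 61 s, if anything falls off the work surface, if the arm or the gripper's body presses on something with over 40 N, if the wrist force passes 120 N, or if a joint passes its speed limit or range.

## Working session

There is one attempt and no reset: what is moved stays moved. The work goes in short steps, Python scripts to look and compute and a tool call to move; the robot and the scene stay as the last step left them, time stands still between calls to the robot, and variables do not carry over. Pictures are saved under pics/ and viewed, at most 10 in all, crops included, and the job is handed in when it is done.

Besides the shell and the picture viewer there is one more tool, called by a JSON object that holds its "name" and its "arguments", one argument or row to a line. step_arm: Moves the arm, as the interface text tells. Its arguments: {"type":"object","properties":{"increments":{"type":"array"},"squeeze":{"type":"number"}},"required":["increments"]}

```bash
mkdir -p pics; cat > h.py <<'E'
import numpy as np, cv2
from rig import ctrl
def cap(n,fn=None):
    c=ctrl.capture(n)
    if fn: cv2.imwrite('pics/'+fn,c['img'][:,:,::-1])
    return c
def ray(c,u,v,z):
    E=np.array(c['extrinsics']);d=E[:3,:3]@[(u-c['cx'])/c['fx'],(v-c['cy'])/c['fy'],1];o=E[:3,3]
    return (o+d*(z-o[2])/d[2]).round(1)
def proj(c,p):
    E=np.linalg.inv(np.array(c['extrinsics']));q=E[:3,:3]@p+E[:3,3]
    return (c['fx']*q[0]/q[2]+c['cx'],c['fy']*q[1]/q[2]+c['cy'])
E
python3 - <<'E'
from h import *
for n in('top','side'):
    c=cap(n,n+'0.png');print(n,c['fx'],c['cx'],c['cy'],np.array(c['extrinsics']).round(2).tolist())
print(ctrl.sense())
E
```

```text
top 465.7701570907846 316.34543797065106 196.88846986359647 [[0.01, -0.98, 0.18, 261.65], [-1.0, -0.01, -0.02, 79.41], [0.02, -0.18, -0.98, 1447.91], [0.0, 0.0, 0.0, 1.0]]
side 401.1092239251351 316.047411632437 195.33675315806326 [[0.95, -0.23, 0.2, 282.47], [-0.3, -0.7, 0.64, -651.39], [-0.01, -0.67, -0.74, 872.41], [0.0, 0.0, 0.0, 1.0]]
{'time_s': 0.1, 'joints': array([ 9.05595361e-01,  3.13369737e-01,  1.49830670e+00,  2.48315381e-05,
        1.33095850e+00, -2.23435668e-01]), 'dq': array([-0.0010229 ,  0.00028581, -0.00267244, -0.00119704, -0.00038912,
        0.00017989]), 'tau': array([ 1.32685473e-03, -4.12903583e+01, -2.60140657e+01, -1.80899247e-04,
        3.03463596e-03,  1.73121686e-05]), 'eef_pos': array([224.35311124, 474.42866464, 230.82521255]), 'ee_rot': array([-2.34898351e-04,  2.19093767e-01,  9.75703669e-01, -4.65360672e-04]), 'force': array([ 0.02004271, -0.10098914,  0.73662991]), 'wrist_torque': array([-0.05705041, -0.03088565,  0.01776062]), 'grip_force': 0.0, 'grip_width': 0.999877271280565}
```

```bash
ls pics
```

```text
side0.png
top0.png
```

View pics/top0.png

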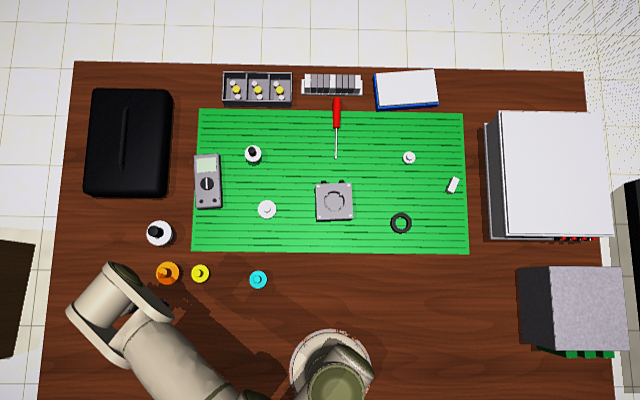

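View pics/side0.png

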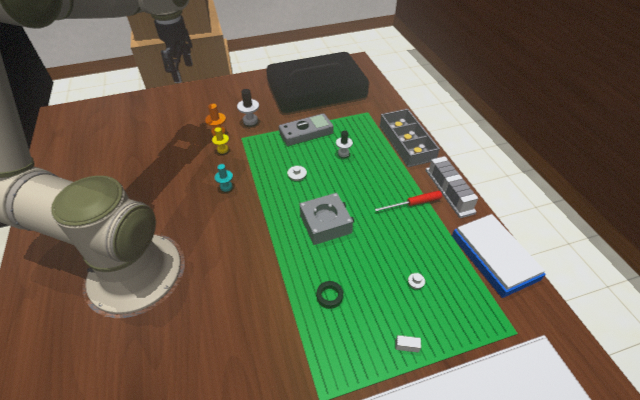

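Candidates, in top-view pixels:
- **Covers:** (267,209) is larger; (409,157) is the small bystander.
- **Pushers:** (253,154) is black and silver and stands on the mat. (159,232) is a larger black and silver one. Orange (168,272), yellow (200,273) and turquoise (258,279) are to be left.
- **Box:** (334,201), with its glands away from the robot (+x).

My choice is the cover at (267,209) and the pusher at (253,154). I'll check both in a crop while measuring.

```bash
python3 - <<'E'
from h import *
c=cap('top');s=cap('side')
def blobs(c,box,f):
    x0,y0,x1,y1=box;r=c['img'][y0:y1,x0:x1].astype(int)
    m=f(r).astype(np.uint8);n,l,st,ce=cv2.connectedComponentsWithStats(m)
    return [(st[i].tolist(),(ce[i]+[x0,y0]).round(1).tolist()) for i in range(1,n) if st[i][4]>25], m
notg=lambda r:~((r[...,1]>r[...,0]+40)&(r[...,1]>r[...,2]+40))
wh=lambda r:r.min(2)>170
bl=lambda r:r.max(2)<60
for nm,cc,bx,f in[('cover t',c,(250,192,285,228),wh),('cover s',s,(280,160,315,187),wh),('small t',c,(395,145,422,170),wh),
 ('box t',c,(305,170,365,230),notg),('box s',s,(290,185,362,252),notg),('push t',c,(238,138,270,170),wh),('push t neck',c,(238,138,270,170),bl),('push s',s,(330,125,360,162),wh),('push s neck',s,(330,125,360,162),bl)]:
    b,_=blobs(cc,bx,f);print(nm,[(q[0],q[1]) for q in b])
a=cv2.resize(c['img'][130:240,230:370],None,fx=4,fy=4,interpolation=3)
b=cv2.resize(s['img'][120:260,270:430],None,fx=3.14,fy=3.14,interpolation=3)[:440]
h=min(len(a),len(b));im=np.hstack([cv2.resize(a,(400,314)),cv2.resize(b,(400,350))[:314]])
cv2.imwrite('pics/crop1.png',im[:,:,::-1])
E
```

```text
cover t [([8, 8, 18, 18, 257], [266.4, 208.6])]
cover s [([8, 6, 19, 13, 169], [296.7, 172.0])]
small t [([8, 7, 12, 11, 102], [408.8, 156.9])]
box t [([10, 10, 38, 42, 1423], [333.4, 201.4])]
box s [([10, 8, 54, 52, 1931], [325.8, 218.1])]
push t [([7, 7, 16, 17, 139], [252.9, 153.8])]
push t neck [([10, 9, 8, 9, 47], [251.8, 151.3])]
push s [([6, 13, 17, 10, 86], [343.8, 143.0])]
push s neck [([12, 9, 5, 9, 41], [343.9, 138.2])]
```

View pics/crop1.png

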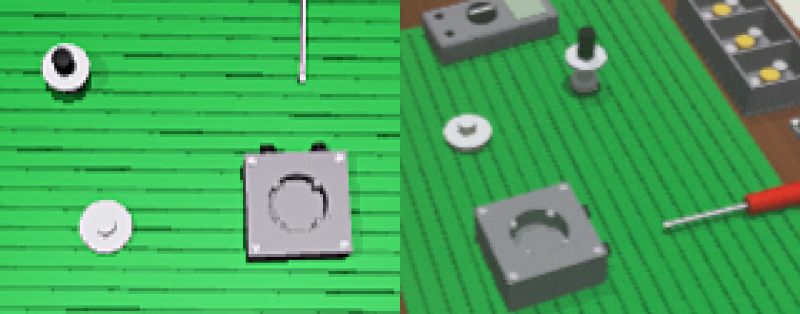

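The crop confirms both choices: the white cover is at crop (105,227), the pusher with black neck and silver flange at (66,64), and the box with four corner screws is centred near (299,202).

```bash
python3 - <<'E'
from h import *
c=cap('top');s=cap('side')
def scr(c,box):
    x0,y0,x1,y1=box;r=c['img'][y0:y1,x0:x1].astype(int);m=(r.min(2)>165).astype(np.uint8)
    n,l,st,ce=cv2.connectedComponentsWithStats(m,connectivity=8)
    return [(st[i][4],(ce[i]+[x0,y0]).round(1)) for i in range(1,n)]
for c_,b in((c,(312,178,357,224)),(s,(298,192,356,238))):
    q=scr(c_,b);print([(int(a),ray(c_,*p,54)[:2].tolist()) for a,p in q])
print('box', ray(c,334.8,200.8,54),ray(s,326.2,212.4,54))
print('cover',ray(c,266.4,208.6,19-3),ray(s,296.7,172.0,17))
print('push flange',ray(c,252.9,153.8,55),ray(s,343.8,143.0+.5,54))
print('neck', ray(c,252.0,151.0,75),ray(s,343.9,138.2,75))
E
```

```text
[(1095, [502.9, -5.5])]
[(6, [550.8, 45.0]), (8, [455.8, 39.6]), (3, [524.8, 14.4]), (2, [481.3, 12.6]), (2, [526.6, -27.5]), (6, [554.6, -49.8]), (10, [460.9, -54.6])]
box [503.8  -8.3  54. ] [507.2  -8.3  54. ]
cover [483.2 201.8  16. ] [483.1 200.   17. ]
push flange [647.5 244.7  55. ] [648.5 239.3  54. ]
neck [650.7 245.3  75. ] [648.1 239.8  75. ]
```

{"name": "step_arm", "arguments": {
  "increments": [
    [[-35.1, -13.7, 12.0], [0, 0, 0], 100],
    [[-35.1, -13.7, 12.0], [0, 0, 0], 100],
    [[-35.1, -13.7, 12.0], [0, 0, 0], 100],
    [[-35.1, -13.7, 12.0], [0, 0, 0], 100],
    [[-35.1, -13.7, 12.0], [0, 0, 0], 100],
    [[-35.1, -13.7, 12.0], [0, 0, 0], 100],
    [[-35.1, -13.7, 12.0], [0, 0, 0], 100],
    [[-35.1, -13.7, 12.0], [0, 0, 0], 100]
  ],
  "squeeze": 60
}}

```text
time_s: 1.3
eef_pos: [483.3, 200.3, 111.0]
ee_rot: [-0.0, 0.22, 0.976, -0.0]
force: [0.0, -0.3, 0.1]
grip_width: 1.001
grip_force: 0.0
```

```bash
cat >> h.py <<'E'
from scipy.spatial.transform import Rotation as R
def go(p):
    st=ctrl.sense();w,x,y,z=st['ee_rot'];r=R.from_quat([x,y,z,w])
    print('eef',st['eef_pos'].round(1),'t',round(st['time_s'],2),'F',st['force'].round(1),'grip',round(st['grip_width'],3),round(st['grip_force'],1),'delta cm',(r.inv().apply(np.array(p)-st['eef_pos'])/10).round(2))
E
python3 - <<'E'
from h import *
s=cap('side');t=cap('top');go([483,201,20])
a=cv2.resize(s['img'][70:230,220:380],(500,500),interpolation=3)
b=cv2.resize(t['img'][160:260,220:320],(300,300),interpolation=3)
im=np.zeros((500,800,3),np.uint8);im[:,:500]=a;im[:300,500:]=b
cv2.imwrite('pics/a1.png',im[:,:,::-1]);print(proj(s,ctrl.sense()['eef_pos']))
E
```

```text
eef [482.6 201.7 111.7] t 1.4 F [-0.3  0.8  0.6] grip 1.0 0.0 delta cm [-0.07 -0.05  9.17]
(np.float64(294.87040741983475), np.float64(148.05279427471538))
```

View pics/a1.png

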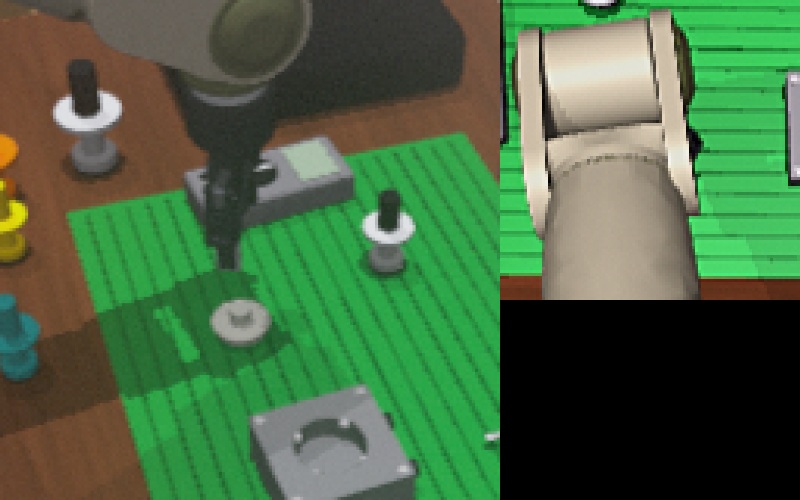

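Tips at crop (230,262) are straight above the cover at (240,320), and both pushers stand clear. Descending to grip the knob.

{"name": "step_arm", "arguments": {
  "increments": [
    [[0, 0, 4], [0, 0, 0], 100],
    [[0, 0, 7], [0, 0, 0], 100],
    [[0, 0, 9.0], [0, 0, 0], 100],
    [[0, 0, 9.0], [0, 0, 0], 100],
    [[0, 0, 9.0], [0, 0, 0], 0],
    [[0, 0, 9.0], [0, 0, 0], 0],
    [[0, 0, 9.0], [0, 0, 0], 0],
    [[0, 0, 9.0], [0, 0, 0], 0]
  ]
}}

```text
time_s: 2.4
eef_pos: [483.5, 200.8, 22.0]
ee_rot: [0.0, 0.219, 0.976, 0.0]
force: [-0.6, 0.0, 7.1]
grip_width: 0.221
grip_force: 58.4
```

{"name": "step_arm", "arguments": {
  "increments": [
    [[0, 0, 0], [0, 0, 0], 0],
    [[0, 0, 0], [0, 0, 0], 0],
    [[0, 0, -2], [0, 0, 0], 0],
    [[0, 0, -5], [0, 0, 0], 0],
    [[0, 0, -9], [0, 0, 0], 0],
    [[0, 0, -9], [0, 0, 0], 0]
  ]
}}

```text
time_s: 3.15
eef_pos: [484.6, 200.9, 113.9]
ee_rot: [0.003, 0.219, 0.976, 0.001]
force: [-0.6, -0.4, -1.1]
grip_width: 0.222
grip_force: 58.7
```

```bash
python3 - <<'E'
from h import *
s=cap('side');go([505,-5,130])
a=cv2.resize(s['img'][110:230,240:400],(800,600),interpolation=3)
cv2.imwrite('pics/a2.png',a[:,:,::-1])
E
```

```text
eef [483.6 200.7 112. ] t 3.2 F [ 0.3  0.6 -1.2] grip 0.228 58.7 delta cm [-10.74 -17.68  -1.8 ]
```

View pics/a2.png

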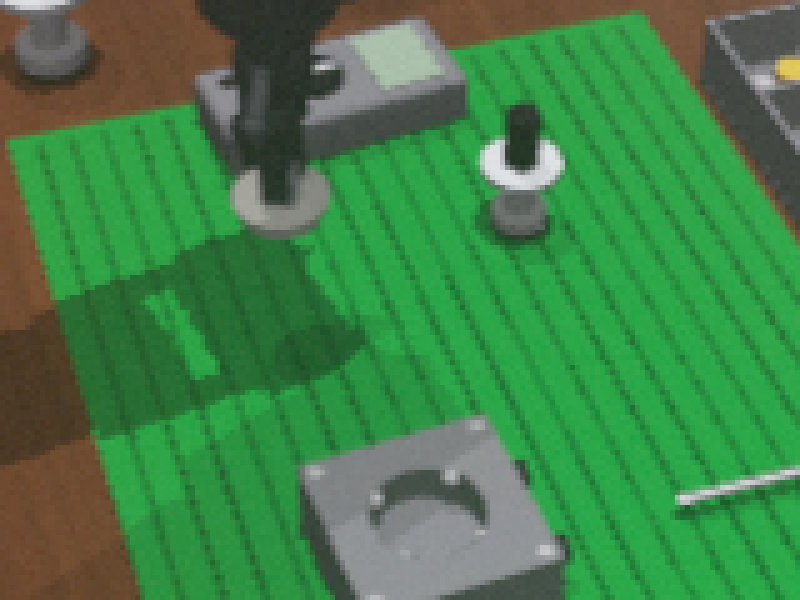

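The cover hangs level from the fingers, its disc centred near crop (280,203). Moving above the box, then measuring the cover's offset there.

{"name": "step_arm", "arguments": {
  "increments": [
    [[-2.5, -4, -1], [0, 0, 0], 0],
    [[-5.5, -9, -1], [0, 0, 0], 0],
    [[-8.5, -14, -1], [0, 0, 0], 0],
    [[-10.7, -17.7, -1], [0, 0, 0], 0],
    [[-10.7, -17.7, 1], [0, 0, 0], 0],
    [[-10.7, -17.7, 2], [0, 0, 0], 0],
    [[-10.7, -17.7, 2], [0, 0, 0], 0]
  ]
}}

```text
time_s: 4.08
eef_pos: [503.6, -4.5, 90.2]
ee_rot: [-0.001, 0.219, 0.976, 0.0]
force: [-0.4, 0.4, -0.3]
grip_width: 0.223
grip_force: 58.9
```

```bash
python3 - <<'E'
from h import *
s=cap('side');go([505,-5,61])
e=ctrl.sense()['eef_pos'];u,v=proj(s,e);print(u,v)
x0,y0=int(u)-30,int(v)-20
r=s['img'][y0:y0+60,x0:x0+60].astype(int)
m=((r.min(2)>120)&(r[...,0]-r[...,2]>-2)).astype(np.uint8)
a=cv2.resize(s['img'][120:270,230:430],(800,600),interpolation=3)
cv2.imwrite('pics/a3.png',a[:,:,::-1])
for p in [(u,v)]: print('tcp in crop',(u-230)*4,(v-120)*4)
E
```

```text
eef [504.1  -4.6  91. ] t 4.12 F [-0.3  0.3 -1.1] grip 0.224 58.9 delta cm [-0.11  0.    3.  ]
324.71197704625706 202.49772392957206
tcp in crop 378.84790818502825 329.99089571828824
```

View pics/a3.png

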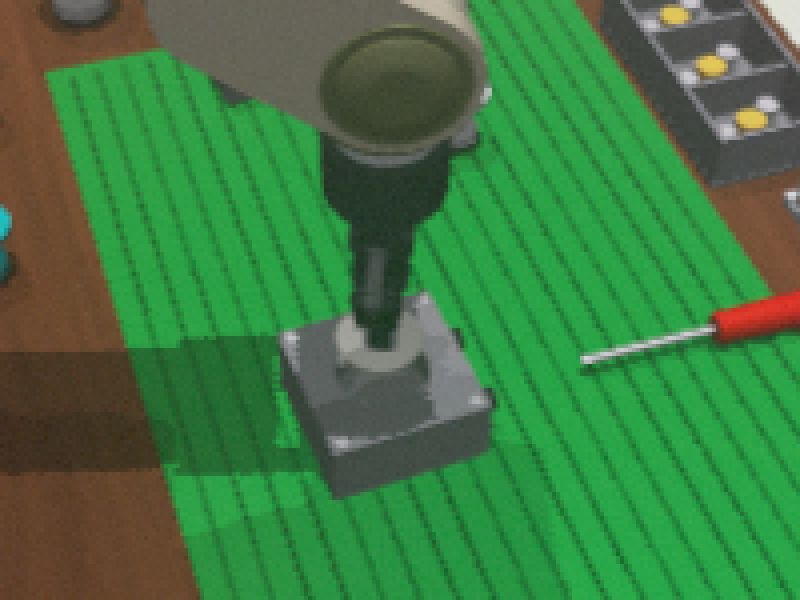

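The cover hangs over the recess: disc centre at crop (379,341), box-screw mean at (383,370).

```bash
python3 - <<'E'
from h import *
s=cap('side');t=cap('top')
print('disc',ray(s,324.75,120+340/4,87),ray(s,324.75,120+344/4,87),'box',ray(s,325.75,212.5,54))
for p in((290,338),(424,300),(478,400),(340,443)): print(ray(s,230+p[0]/4,120+p[1]/4,54))
# box top outline in the top view, green removed
c=t['img'].astype(int)
go([505,-5,61])
E
```

```text
disc [502.6  -9.5  87. ] [501.5 -12.7  87. ] box [506.   -8.2  54. ]
[455.3  37.9  54. ]
[552.8  42.4  54. ]
[556.7 -51.5  54. ]
[460.7 -57.   54. ]
eef [504.5  -4.7  91.7] t 4.22 F [-0.2 -0.2 -0.7] grip 0.224 58.8 delta cm [-0.06 -0.01  3.07]
```

{"name": "step_arm", "arguments": {
  "increments": [
    [[-0.1, -0.05, 0.8], [0, 0, 0], 0],
    [[-0.1, -0.05, 1.6], [0, 0, 0], 0],
    [[-0.1, -0.05, 2.1], [0, 0, 0], 0],
    [[-0.1, -0.05, 2.5], [0, 0, 0], 0],
    [[-0.1, -0.05, 2.8], [0, 0, 0], 0],
    [[-0.1, -0.05, 2.9], [0, 0, 0], 0],
    [[-0.1, -0.05, 2.9], [0, 0, 0], 0]
  ]
}}

```text
time_s: 5.1
eef_pos: [505.2, -6.2, 62.5]
ee_rot: [0.0, 0.219, 0.976, -0.0]
force: [0.0, -1.4, 0.1]
grip_width: 0.217
grip_force: 59.0
```

{"name": "step_arm", "arguments": {
  "increments": [
    [[0, 0, 0.1], [0, 0, 0], 0],
    [[0, 0, 0.1], [0, 0, 0], 0]
  ]
}}

```text
time_s: 5.35
eef_pos: [505.2, -6.1, 61.5]
ee_rot: [0.0, 0.219, 0.976, -0.0]
force: [0.9, -2.6, 2.8]
grip_width: 0.221
grip_force: 59.1
```

{"name": "step_arm", "arguments": {
  "increments": [
    [[-0.05, -0.1, 0], [0, 0, 0], 0],
    [[-0.05, -0.1, 0], [0, 0, 0], 0]
  ]
}}

```text
time_s: 5.6
eef_pos: [504.9, -6.8, 61.3]
ee_rot: [-0.0, 0.219, 0.976, 0.0]
force: [0.0, 0.9, 3.1]
grip_width: 0.226
grip_force: 59.1
```

{"name": "step_arm", "arguments": {
  "increments": [
    [[0, 0, 0], [0, 0, 0], 100],
    [[0, 0, 0], [0, 0, 0], 100],
    [[0, 0, 0], [0, 0, 0], 100],
    [[0, 0, 0], [0, 0, 0], 100],
    [[0, 0, -3], [0, 0, 0], 100],
    [[0, 0, -8], [0, 0, 0], 100],
    [[0, 0, -12], [0, 0, 0], 100],
    [[0, 0, -12], [0, 0, 0], 100]
  ]
}}

```text
time_s: 6.6
eef_pos: [506.1, -7.3, 184.0]
ee_rot: [0.003, 0.219, 0.976, -0.0]
force: [0.1, 0.2, 0.3]
grip_width: 1.0
grip_force: 0.0
```

```bash
python3 - <<'E'
from h import *
go([649,242,181])
E
```

```text
eef [506.1  -7.3 184. ] t 6.6 F [0.1 0.2 0.3] grip 1.0 0.0 delta cm [-2.25 28.65  0.34]
```

{"name": "step_arm", "arguments": {
  "increments": [
    [[-2.3, 28.6, 3], [0, 0, 0], 100],
    [[-2.3, 28.6, 3], [0, 0, 0], 100],
    [[-2.3, 28.6, 3], [0, 0, 0], 100],
    [[-2.3, 28.6, 3], [0, 0, 0], 100],
    [[-2.3, 28.6, 3], [0, 0, 0], 100],
    [[-2.3, 28.6, 3], [0, 0, 0], 100],
    [[-2.3, 28.6, 3], [0, 0, 0], 100]
  ]
}}

```text
time_s: 7.48
eef_pos: [647.6, 240.9, 150.2]
ee_rot: [-0.001, 0.219, 0.976, -0.0]
force: [-0.2, -0.1, -0.5]
grip_width: 0.999
grip_force: 0.0
```

```bash
python3 - <<'E'
from h import *
s=cap('side');go([649,242,58])
u,v=proj(s,ctrl.sense()['eef_pos']);print((u-270)*4+1.5,(v-100)*4+1.5)
a=cv2.resize(s['img'][100:250,270:420],(600,600),interpolation=3)
cv2.imwrite('pics/a4.png',a[:,:,::-1])
r=s['img'][190:232,300:352].astype(int);m=(r.min(2)>165).astype(np.uint8)
n,l,st,ce=cv2.connectedComponentsWithStats(m)
for i in range(1,n): print(st[i].tolist(),(ce[i]+[300,190]).round(1),ray(s,*(ce[i]+[300,190]),57))
E
```

```text
eef [647.7 240.6 150.8] t 7.53 F [-0.3 -0.1  0.3] grip 0.999 0.0 delta cm [-0.06  0.19  9.28]
300.61045554377006 73.53641887004397
[35, 5, 1, 1, 1] [335. 195.] [549.2  40.7  57. ]
[15, 13, 22, 17, 265] [325.3 211.3] [505.3  -6.1  57. ]
[2, 14, 2, 1, 2] [302.5 204. ] [455.1  37.1  57. ]
[47, 29, 4, 2, 7] [348.7 219.6] [554.3 -51.7  57. ]
[13, 39, 4, 3, 10] [314.8 230. ] [460.3 -56.8  57. ]
```

View pics/a4.png

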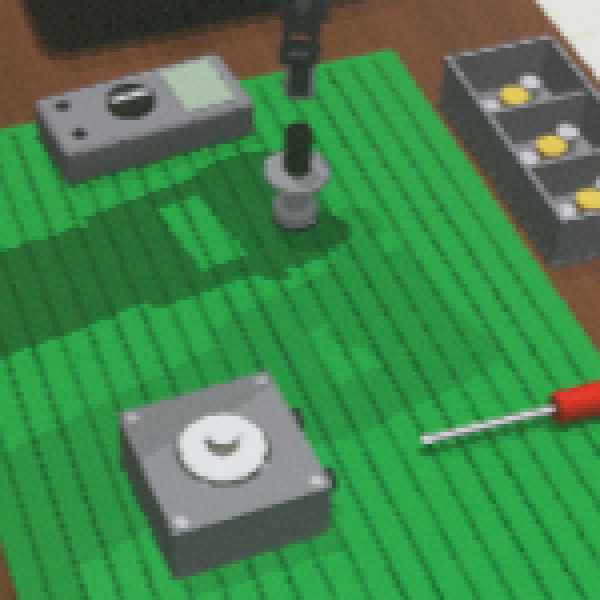

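The cover lies level in the recess at crop (224,447). The pusher neck at (297,150) is right under the tips at (300,90). Descending to grip it just above the flange.

{"name": "step_arm", "arguments": {
  "increments": [
    [[0, 0, 3], [0, 0, 0], 100],
    [[0, 0, 6], [0, 0, 0], 100],
    [[0, 0, 9], [0, 0, 0], 100],
    [[0, 0, 9.2], [0, 0, 0], 100],
    [[0, 0, 9.2], [0, 0, 0], 0],
    [[0, 0, 9.2], [0, 0, 0], 0],
    [[0, 0, 9.2], [0, 0, 0], 0],
    [[0, 0, 9.2], [0, 0, 0], 0]
  ],
  "squeeze": 90
}}

```text
time_s: 8.52
eef_pos: [648.3, 241.6, 60.1]
ee_rot: [0.001, 0.219, 0.976, 0.0]
force: [-0.9, -0.5, 1.1]
grip_width: 0.238
grip_force: 87.6
```

{"name": "step_arm", "arguments": {
  "increments": [
    [[0, 0, 0], [0, 0, 0], 0],
    [[0, 0, 0], [0, 0, 0], 0],
    [[0, 0, -2], [0, 0, 0], 0],
    [[0, 0, -6], [0, 0, 0], 0],
    [[0, 0, -10], [0, 0, 0], 0],
    [[0, 0, -10], [0, 0, 0], 0]
  ]
}}

```text
time_s: 9.28
eef_pos: [649.3, 242.0, 163.5]
ee_rot: [0.003, 0.219, 0.976, 0.001]
force: [0.1, -1.0, -2.8]
grip_width: 0.233
grip_force: 88.3
```

```bash
python3 - <<'E'
from h import *
go([505,-6.5,159])
E
```

```text
eef [649.3 242.  163.5] t 9.28 F [ 0.1 -1.  -2.8] grip 0.233 88.3 delta cm [  2.42 -28.63   0.32]
```

{"name": "step_arm", "arguments": {
  "increments": [
    [[0.5, -5, 0], [0, 0, 0], 0],
    [[0.9, -10, 0], [0, 0, 0], 0],
    [[1.3, -15, 0], [0, 0, 0], 0],
    [[1.7, -20, 0], [0, 0, 0], 0],
    [[2.1, -25, 0], [0, 0, 0], 0],
    [[2.3, -28.5, 0], [0, 0, 0], 0],
    [[2.3, -28.5, 0], [0, 0, 0], 0],
    [[2.3, -28.5, 0], [0, 0, 0], 0]
  ]
}}

```text
time_s: 10.28
eef_pos: [505.3, -5.8, 158.8]
ee_rot: [-0.0, 0.219, 0.976, 0.0]
force: [-0.1, 0.8, -2.9]
grip_width: 0.235
grip_force: 89.2
```

```bash
python3 - <<'E'
from h import *
s=cap('side');go([505,-6.5,130])
a=cv2.resize(s['img'][120:250,260:390],(600,600),interpolation=3)
cv2.imwrite('pics/a5.png',a[:,:,::-1])
E
```

```text
eef [505.5  -5.5 158.9] t 10.32 F [ 0.4  0.6 -1.6] grip 0.233 89.2 delta cm [-0.   -0.11  2.89]
```

View pics/a5.png

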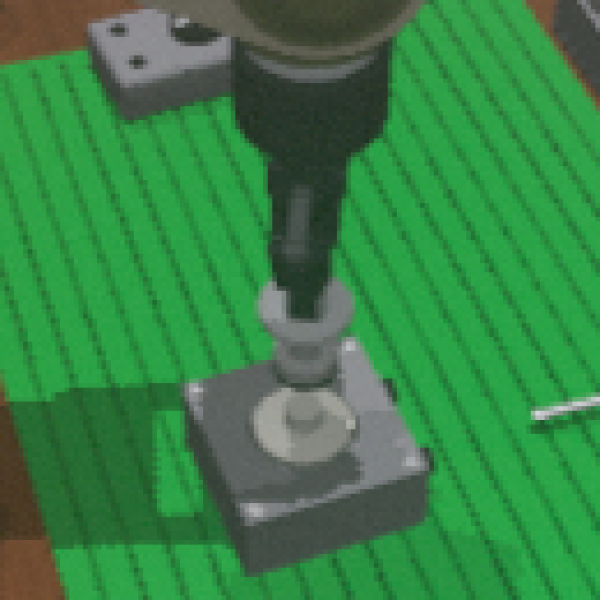

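The pusher hangs upright with its foot at crop (308,370), above the knob at (305,410). Pressing down slowly.

{"name": "step_arm", "arguments": {
  "increments": [
    [[0, -0.1, 1.5], [0, 0, 0], 0],
    [[0, -0.1, 2.4], [0, 0, 0], 0],
    [[0, -0.1, 2.9], [0, 0, 0], 0],
    [[0, -0.1, 3.2], [0, 0, 0], 0],
    [[0, -0.1, 3.5], [0, 0, 0], 0],
    [[0, -0.1, 3.8], [0, 0, 0], 0],
    [[0, -0.1, 4.1], [0, 0, 0], 0],
    [[0, -0.1, 4.4], [0, 0, 0], 0]
  ]
}}

```text
time_s: 11.32
eef_pos: [505.0, -7.1, 115.1]
ee_rot: [0.0, 0.219, 0.976, 0.0]
force: [0.6, 0.0, -2.4]
grip_width: 0.227
grip_force: 89.5
```

{"name": "step_arm", "arguments": {
  "increments": [
    [[0, 0, 0.1], [0, 0, 0], 0],
    [[0, 0, 0.1], [0, 0, 0], 0]
  ]
}}

```text
time_s: 11.58
eef_pos: [505.0, -7.1, 114.4]
ee_rot: [-0.0, 0.219, 0.976, -0.0]
force: [-0.7, -0.3, 1.3]
grip_width: 0.233
grip_force: 89.5
```

{"name": "step_arm", "arguments": {
  "increments": [
    [[0, 0, 0.05], [0, 0, 0], 0],
    [[0, 0, 0.1], [0, 0, 0], 0],
    [[0, 0, 0.1], [0, 0, 0], 0],
    [[0, 0, 0.1], [0, 0, 0], 0]
  ]
}}

```text
time_s: 12.08
eef_pos: [505.3, -7.2, 114.3]
ee_rot: [0.001, 0.219, 0.976, -0.0]
force: [-3.5, 0.4, 10.6]
grip_width: 0.233
grip_force: 90.5
```

{"name": "step_arm", "arguments": {
  "increments": [
    [[0, 0, -1], [0, 0, 0], 0],
    [[0, 0, -3], [0, 0, 0], 0],
    [[0, 0, -5], [0, 0, 0], 0],
    [[-0.9, 7, -5], [0, 0, 0], 0],
    [[-1.3, 12, -5], [0, 0, 0], 0],
    [[-1.7, 17, -5], [0, 0, 0], 0],
    [[-2, 22, -5], [0, 0, 0], 0],
    [[-2.3, 28, -5], [0, 0, 0], 0]
  ]
}}

```text
time_s: 13.08
eef_pos: [646.1, 237.4, 163.4]
ee_rot: [-0.0, 0.219, 0.976, -0.0]
force: [0.9, -1.1, -2.8]
grip_width: 0.235
grip_force: 89.0
```

```bash
python3 - <<'E'
from h import *
s=cap('side');go([648.3,240,61])
a=cv2.resize(s['img'][110:250,280:420],(600,600),interpolation=3)
cv2.imwrite('pics/a6.png',a[:,:,::-1])
E
```

```text
eef [647.3 244.  162. ] t 13.12 F [-1.3  6.3 -2.6] grip 0.234 89.7 delta cm [-0.26 -0.35 10.1 ]
```

View pics/a6.png

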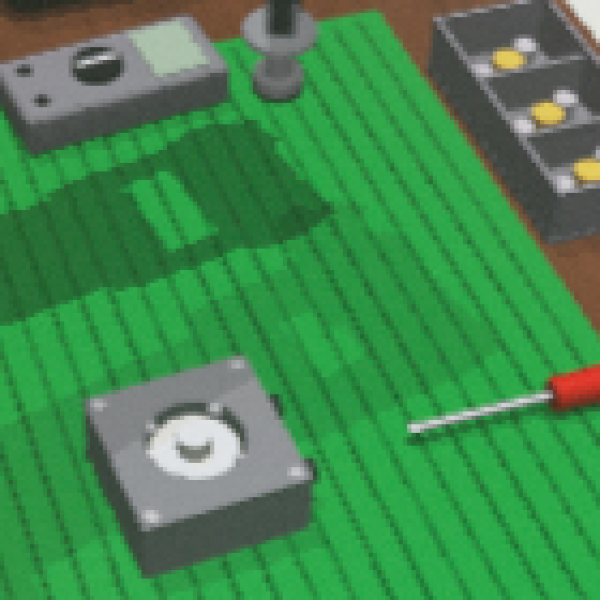

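The cover at crop (194,447) is down in the recess with the catch balls visible above its rim, so it is snapped home and level. Setting the pusher down.

{"name": "step_arm", "arguments": {
  "increments": [
    [[0, 0, 0], [0, 0, 0], 0],
    [[0, 0, 3], [0, 0, 0], 0],
    [[0, 0, 6], [0, 0, 0], 0],
    [[0, 0, 8.5], [0, 0, 0], 0],
    [[0, 0, 9.5], [0, 0, 0], 0],
    [[0, 0, 10.0], [0, 0, 0], 0],
    [[0, 0, 10.1], [0, 0, 0], 0],
    [[0, 0, 10.1], [0, 0, 0], 0]
  ]
}}

```text
time_s: 14.12
eef_pos: [645.8, 236.2, 63.2]
ee_rot: [0.001, 0.219, 0.976, 0.0]
force: [0.0, 0.6, -2.5]
grip_width: 0.233
grip_force: 89.7
```

{"name": "step_arm", "arguments": {
  "increments": [
    [[0, 0, 0.1], [0, 0, 0], 0],
    [[0, 0, 0.2], [0, 0, 0], 0],
    [[0, 0, 0.3], [0, 0, 0], 0],
    [[0, 0, 0.3], [0, 0, 0], 0]
  ]
}}

```text
time_s: 14.62
eef_pos: [645.7, 236.3, 60.1]
ee_rot: [0.0, 0.219, 0.976, 0.0]
force: [-1.7, 0.4, 4.8]
grip_width: 0.234
grip_force: 90.4
```

On the mat. Opening and retreating.

{"name": "step_arm", "arguments": {
  "increments": [
    [[0, 0, 0], [0, 0, 0], 100],
    [[0, 0, 0], [0, 0, 0], 100],
    [[0, 0, 0], [0, 0, 0], 100],
    [[0, 0, 0], [0, 0, 0], 100],
    [[0, 0, -3], [0, 0, 0], 100],
    [[0, 0, -7], [0, 0, 0], 100],
    [[0, 0, -11], [0, 0, 0], 100],
    [[0, 0, -11], [0, 0, 0], 100]
  ]
}}

```text
time_s: 15.62
eef_pos: [646.7, 236.5, 173.1]
ee_rot: [0.003, 0.219, 0.976, 0.001]
force: [0.2, 0.1, -0.1]
grip_width: 1.003
grip_force: 0.0
```

```bash
python3 - <<'E'
from h import *
s=cap('side','end.png');go([0,0,0])
E
```

```text
eef [645.8 236.3 170.4] t 15.68 F [-0.3  0.2 -0.9] grip 1.0 0.0 delta cm [ 48.32 -48.99  16.88]
```

View pics/end.png

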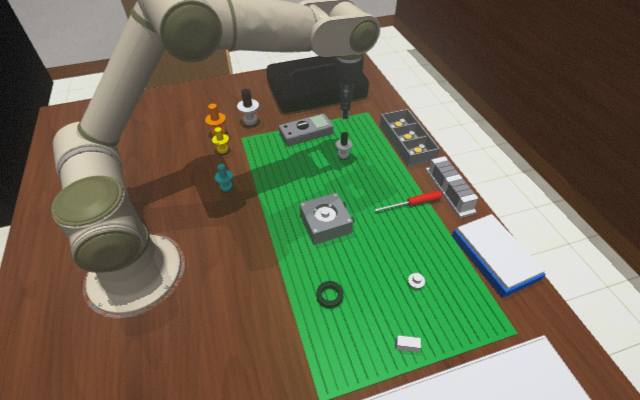

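The pusher stands upright on the mat at (344,146), the cover is home at (326,214), and the bystanders have not moved.

```bash
python3 -c "
from rig import ctrl
print(ctrl.finish_job())"
```

```text
the job is handed in; nothing more can be done
None
```

I laid the cover on the catches, pressed it home with the pusher, stood the pusher upright on the mat clear of the box, and handed the job in at about 16 s; the hand-in returned no verdict.

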